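Back off the winch by one notch

ROBOT

A 7-joint arm with a two-finger parallel gripper is mounted at the origin on the work surface. World frame = base frame: x ahead of the robot, y to its left, z up, the work surface at z = 0. Lengths are in m, angles in rad, forces in N, time in s.
With the tool pointing down it reaches from about 0.425 to 0.875 m from the base axis. Payload 4.7 kg.
Tool frame: the origin (TCP) lies where the fingers leave the gripper's body, on its centre line; the fingertips stand 70 mm ahead of it and the grasp point (between the pads) lies 51 mm ahead of it; z points along the fingers, y is the line along which they close (so a half turn about z gives the same grasp; the last joint's range is limited). The gripper opens to 87 mm and grips with 3 to 60 N. Pads are 19 mm wide; open, the fingers measure 117 mm over their backs; the gripper's body (75 mm by 190 mm) begins 51 mm behind the grasp point.
Start: joints at [1.149, 0.321, -0.07, 1.45, 0.023, 1.371, -0.057], TCP at [0.274, -0.589, 0.292] pointing down, gripper open.
Joint ranges: [-2.86, 2.86], [-0.3, 2.09], [-1.38, 1.24], [0.06, 2.45], [-1.56, 4.7], [0.09, 2.05], [-2.69, 2.69]. Speed limits (rad/s): [2.57, 2.57, 3.14, 3.14, 3.14, 3.14, 3.14].

INTERFACE

Orientations are given as a rotation vector (axis times angle).
In Python, from bench import get_state, get_image, get_calibration, close_job gives the robot as it stands.
- The arm moves only by the tool send_rows, never from a script. Its argument "rows" is a list of rows, each an object of numbers: "hand": the finger opening in mm, from 0 to 87; "x", "y", "z": the shift along the world's x, y, z in mm; "roll": the turn about the world's z in degrees. A call has 1 to 10 rows; each row shifts and turns the commanded pose from where the row before left it; what a row does not reach is not made up. A row lasts 1/10 s, in which the tool goes at most 50 mm and 8.59 degrees, less where a joint would pass 70% of its speed; a pose out of reach is approached as far as the arm can. A call is refused whole if a number of a shift passes 50 or a number of a turn 8.59, either way. A call with a gripper value outside its range is refused whole. The fingers move at their own pace and stop on an object; "force" is the grip in N (left out, the last holds). Time passes only in rows, so rows that do not move let the fingers close. It gives the time, the measured TCP pose, the force, the opening and the grip force at its end, in the units of the state.
- get_state(): the state, without advancing time (a new reading comes with each control period).
- get_image(name): name is "side" or "top"; returns the picture (384x512x3 uint8, blue, green, red); there is no depth.
- get_calibration(name): a dict with "mtx" (3x3 intrinsics, pixels), "D" ([k1, k2, p1, p2, k3] as OpenCV has them; the pictures are not rectified), "world_from_camera" (4x4, takes a point from camera to world coordinates). Camera axes: x right, y down, z forward; pixel columns grow to the right and rows downward; lengths in m; the calibration is good to about 2 mm. A picture is of the moment at which its call begins. get_calibration takes no time and is no camera call.
- close_job(): hands the job in; it is judged then, once.
The state is a dict: "time": time; "joint_positions": joint angles; "qd": joint speeds; "joint_torque": joint torques, N m; "position": TCP position; "tool_rot": TCP orientation; "ft_force": force on the tool from outside, world axes, zero at the start; "torque": the same for the moment, N m; "grip_width": opening from 0.0 (shut) to 1.0 (fully open); "grip_force": force on a finger pad.
Only numpy, scipy, OpenCV 4.12 (cv2) and the standard library are available. Lean on these libraries where they do the work, as an engineer would, in place of code of your own. Each camera call takes 0.05 s, during which the arm holds its last target. There are 200 camera calls.

TASK

The blue hand winch on the checking desk is wound one notch too tight. With a fingertip push the red ball lever away from the robot so that the pawl lifts off the toothed wheel and stays up, push the upright yellow-tipped spoke away from the robot until the wheel has gone back one notch (a tenth of a turn), then push the ball back so that the pawl drops fully into that next notch. Nothing needs gripping; do not lean hard on the winch, and leave everything else on the desk where it stands.

Things in the scene. Friction and masses are not known exactly. Their poses are not given: they have to be found in the camera images.
- winch: Blue hand winch fixed to the desk, base 180 (x) by 130 (y) by 10 mm, 237 mm tall. Origin: centre of its underside; its x axis points roughly away from the robot. Axle along its y, 100 mm up. Ratchet wheel (116 mm across, 10 teeth, a notch is 36 degrees = 0.628 rad) at y +50 to +64 mm, red pawl above it; four spokes at y -80 mm. Backward: the wheel's top goes to the winch's +x.
- wheel (a joint): Turn of ratchet wheel and spokes, rad; grows backward (top towards the winch's +x). Starts within 0.06 of 0; one notch back is 0.628. Pawl down: 0.1 play either side of a notch's middle (0, 0.628), then the pawl blocks it backward; turned forward, the teeth push the pawl up. Pawl up: turns against about 1.5 N at the spoke's end and stays where left.
- spoke_tip (a point): Centre of the yellow ball (20 mm across) on the spoke that at the start stands nearly upright, leaning 18 degrees towards the winch's -x. It is 78 mm from the axle; the spoke is a 12 mm bar. Three more spokes with black balls at 90 degrees. It turns with the wheel, moving about 48 mm towards +x per notch.
- pawl (a joint): Lift of the pawl, rad: 0 = fully down in a notch (stop), 0.8 = fully up (stop). Its ball makes it flip: above about 0.5 it falls on to 0.8 and stays up, below that it falls down by itself; tipping takes under 2 N. The nose is clear of the teeth above 0.25. If it lands on a tooth instead of in a notch it stays above 0.1.
- pawl_ball (a point): Centre of the red ball (26 mm across) on top of the pawl's 8 mm thick lever, 60 mm from the pivot, which lies at x +63, y +57, z +168 mm of the winch. The lever leans 20 degrees towards the winch's -x with the pawl down, 26 degrees towards +x with it up: push the ball towards +x to lift the pawl, towards -x to drop it.
- screwdriver: Loose orange screwdriver lying beside the winch, 180 mm long. Leave alone.
- jar: Loose amber glass jar, 56 mm across, 75 mm tall, beside the winch; origin under its centre. Leave alone.
- candlestick: Loose brass candlestick, foot 76 mm across, 150 mm tall; origin under its foot. Leave alone.
- vase: Loose blue vase, 84 mm across, 140 mm tall; origin under its foot. Leave alone.
- clock: Loose brass table clock, 100 mm wide, 100 mm tall; origin under its foot. Leave alone.
- mug: Loose terracotta mug, 76 mm across, 85 mm tall; origin under its foot. Leave alone.
- tape_roll: Loose roll of tape lying flat, 90 mm across, 25 mm tall; origin under its centre. Leave alone.

How it is judged:
By the outcome, as a careful person would: the job done as asked, in the order asked, and still so for the second after the job is handed in, with the robot touching nothing.
It also fails if it takes over 51 s, if anything falls off the work surface, if the arm or the gripper's body presses on something with over 40 N, if the wrist force passes 120 N, or if a joint passes its speed limit or range.

## Working session

There is one attempt and no reset: what is moved stays moved. The work goes in short steps, Python scripts to look and compute and a tool call to move; the robot and the scene stay as the last step left them, time stands still between calls to the robot, and variables do not carry over. Pictures are saved under pics/ and viewed, at most 10 in all, crops included, and the job is handed in when it is done.

Besides the shell and the picture viewer there is one more tool, called after ">>>" by a JSON object that holds its "method" and its "body". send_rows: Moves the arm, as the interface text tells. Its arguments: {"type":"object","properties":{"rows":{"type":"array","items":{"type":"object","properties":{"hand":{"type":"number"},"x":{"type":"number"},"y":{"type":"number"},"z":{"type":"number"},"roll":{"type":"number"}}}},"force":{"type":"number"}},"required":["rows"]}

```bash
mkdir -p pics; python3 - <<'E'
from bench import *
import cv2,numpy as np
for n in("side","top"):
    im=get_image(n);cv2.imwrite(f"pics/{n}0.png",im)
    c=get_calibration(n);print(n,np.round(c["mtx"],1).tolist(),np.round(c["D"],3),np.round(c["world_from_camera"],3).tolist())
s=get_state();print(s["time"],s["position"],s["tool_rot"],s["grip_width"])
E
```

```text
side [[379.1, 0.0, 255.4], [0.0, 379.1, 190.4], [0.0, 0.0, 1.0]] [-0.099  0.     0.     0.     0.   ] [[-0.817, -0.426, 0.388, 0.147], [-0.576, 0.623, -0.529, 0.601], [-0.017, -0.656, -0.754, 0.98], [0.0, 0.0, 0.0, 1.0]]
top [[465.6, 0.0, 258.5], [0.0, 465.6, 194.7], [0.0, 0.0, 1.0]] [-0.153  0.     0.     0.     0.   ] [[0.002, -0.985, 0.173, 0.323], [-1.0, 0.0, 0.012, -0.016], [-0.011, -0.174, -0.985, 1.505], [0.0, 0.0, 0.0, 1.0]]
0.1 [ 0.27419693 -0.58890773  0.2912378 ] [-3.06561768e+00 -6.78872775e-01  7.56945454e-04] 0.9995751872677002
```

View pics/side0.png

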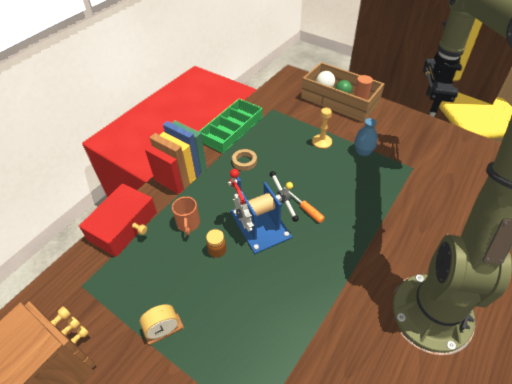

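View pics/top0.png

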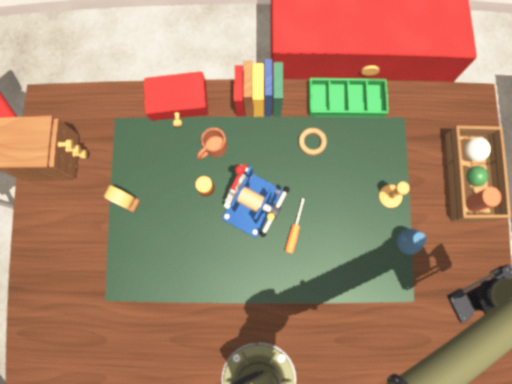

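The side view shows the red ball near (235,174) and the yellow tip near (290,186). In the top view they are near (240,169) and (271,217). Next I'll triangulate both.

```bash
cat > h.py <<'E'
from bench import *
import cv2,numpy as np
def ray(n,uv):
    c=get_calibration(n);T=np.array(c["world_from_camera"])
    p=cv2.undistortPoints(np.array([[uv]],float),np.array(c["mtx"]),np.array(c["D"]))[0,0]
    d=T[:3,:3]@[p[0],p[1],1];return T[:3,3],d/np.linalg.norm(d)
def tri(a,b):
    (o,d),(q,e)=ray("side",a),ray("top",b)
    t=np.linalg.lstsq(np.c_[d,-e],q-o,rcond=None)[0]
    A,B=o+t[0]*d,q+t[1]*e
    return (A+B)/2,np.linalg.norm(A-B)
def plane(n,uv,z):
    o,d=ray(n,uv);return o+d*(z-o[2])/d[2]
def blobs(im,col,box):
    h=cv2.cvtColor(im,cv2.COLOR_BGR2HSV);H,S,V=cv2.split(h)
    m={"red":((H<5)|(H>174))&(S>170)&(V>90),"yel":(H>20)&(H<34)&(S>120)&(V>110),"blue":(H>100)&(H<125)&(S>140)&(V>60)}[col]
    x0,y0,x1,y1=box;k=np.zeros(m.shape,np.uint8);k[y0:y1,x0:x1]=m[y0:y1,x0:x1]
    n,l,st,ce=cv2.connectedComponentsWithStats(k)
    return [(st[i].tolist(),ce[i].round(1).tolist()) for i in range(1,n) if st[i,4]>5]
E
python3 - <<'E'
from h import *
s=cv2.imread("pics/side0.png");t=cv2.imread("pics/top0.png")
for c in("red","yel"):
    print(c,blobs(s,c,(222,160,305,210)),blobs(t,c,(222,155,290,240)))
a=cv2.resize(s[155:260,200:335],None,fx=4,fy=4,interpolation=cv2.INTER_CUBIC);b=cv2.resize(t[155:260,215:315],None,fx=4,fy=4,interpolation=cv2.INTER_CUBIC)
o=np.hstack([a,b]);o=cv2.resize(o,(800,int(o.shape[0]*800/o.shape[1])));print(o.shape);cv2.imwrite("pics/c1.png",o)
E
```

```text
red [([230, 169, 9, 8, 57], [234.0, 172.6]), ([232, 182, 12, 21, 65], [238.2, 191.5])] [([232, 166, 12, 21, 64], [238.0, 173.0])]
yel [([286, 182, 7, 7, 43], [289.1, 185.0])] [([267, 213, 6, 6, 13], [269.0, 215.0])]
(357, 800, 3)
```

View pics/c1.png

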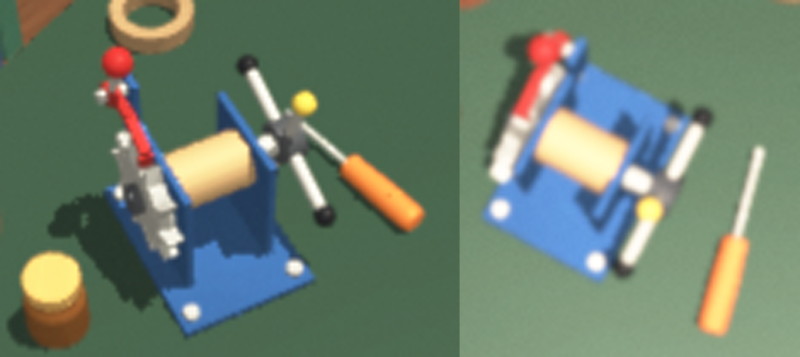

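The crop shows the red ball at side (234.4,173) and top (240.3,169). The yellow ball is at side (289.2,185) and top (270.8,216.3). The near base bolts are at top (226.8,216.4) and (255.2,232), with the winch yawed clockwise as seen from above.

```bash
python3 - <<'E'
from h import *
R,e1=tri((234.2,172.8),(240.3,169.1));Y,e2=tri((289.2,185.2),(270.8,216.2))
print(R.round(4),e1,Y.round(4),e2)
v=(R-Y)[:2]; w=np.array([66.6,137.]);yaw=np.arctan2(v[1],v[0])-np.arctan2(w[1],w[0])
print("len",np.hypot(*v),np.hypot(*w),"yaw",np.degrees(yaw))
b1=plane("top",(226.8,216.4),.013);b2=plane("top",(255.2,232),.013)
u=b1-b2;print("bolts",b1,b2,"yaw",np.degrees(np.arctan2(u[1],u[0]))-90,np.hypot(*u[:2]))
a=lambda q:np.array([[np.cos(q),-np.sin(q)],[np.sin(q),np.cos(q)]])
for q in(yaw,np.radians(np.degrees(np.arctan2(u[1],u[0]))-90)):
  M=a(q);print("origin from R",R[:2]-M@[.0425,.057],"from Y",Y[:2]-M@[-.024,-.08], "bolts mid in winch", )
  o=R[:2]-M@[.0425,.057];print((M.T@((b1+b2)[:2]/2-o)))
# jar, screwdriver, tape
print("jar",plane("top",(204,184.5),.075),"driver",plane("top",(302.5,199),.012),plane("top",(291,250),.012))
E
```

```text
[0.6221 0.0502 0.2239] 0.0005949057843239949 [ 0.4946 -0.0363  0.1731] 0.0007867193521035168
len 0.1541230925781559 152.33043031515405 yaw -29.916190439365888
bolts [0.5148356  0.10366358 0.013     ] [0.46439103 0.01164789 0.013     ] yaw -28.73230372366003 0.10493588500407929
origin from R [0.55682972 0.02198841] from Y [0.55525963 0.02103175] bolts mid in winch
[-0.07604867 -0.00260816]
origin from R [0.55742648 0.02064598] from Y [0.55406132 0.02227365] bolts mid in winch
[-0.07725494 -0.00014607]
jar [0.60773685 0.17188192 0.075     ] driver [ 0.57201607 -0.1418717   0.012     ] [ 0.4067226  -0.10294836  0.012     ]
```

>>> {"method": "send_rows", "body": {"rows": [{"hand": 0,"z": 10,"x": 17,"y": 38,"roll": 4},{"z": 10,"x": 17,"y": 38,"roll": 4},{"z": 10,"x": 17,"y": 38,"roll": 4},{"z": 10,"x": 17,"y": 38,"roll": 4},{"x": 17,"y": 38,"roll": 4},{"x": 17,"y": 38,"roll": 4},{"x": 17,"y": 38,"roll": 4},{"x": 17,"y": 38,"roll": 4},{"x": 17,"y": 38,"roll": 3.5},{"x": 17,"y": 38}]}}

```text
schema error: expected keys hand, x, y, z, roll
```

>>> {"method": "send_rows", "body": {"rows": [{"x": 17,"y": 38},{"x": 17,"y": 38},{"x": 17,"y": 38},{"x": 17,"y": 38},{"x": 17,"y": 38},{"x": 17,"y": 38},{"x": 17,"y": 38},{"x": 10,"y": 20},{},{}]}}

```text
schema error: expected keys hand, x, y, z, roll
```

All keys are required in every row.

>>> {"method": "send_rows", "body": {"rows": [{"hand": 0,"x": 17,"y": 38,"z": 10,"roll": 4},{"hand": 0,"x": 17,"y": 38,"z": 10,"roll": 4},{"hand": 0,"x": 17,"y": 38,"z": 10,"roll": 4},{"hand": 0,"x": 17,"y": 38,"z": 10,"roll": 4},{"hand": 0,"x": 17,"y": 38,"z": 0,"roll": 4},{"hand": 0,"x": 17,"y": 38,"z": 0,"roll": 4},{"hand": 0,"x": 17,"y": 38,"z": 0,"roll": 4},{"hand": 0,"x": 17,"y": 38,"z": 0,"roll": 4},{"hand": 0,"x": 17,"y": 38,"z": 0,"roll": 3.5},{"hand": 0,"x": 17,"y": 38,"z": 0,"roll": 0}]}}

```text
time: 1.1
position: [0.4446, -0.2075, 0.332]
tool_rot: [-2.713, -1.584, 0.001]
ft_force: [-0.1, -0.4, -0.2]
grip_width: 0.175
grip_force: 0.0
```

>>> {"method": "send_rows", "body": {"rows": [{"hand": 0,"x": 17,"y": 38,"z": 0,"roll": 0},{"hand": 0,"x": 17,"y": 38,"z": 0,"roll": 0},{"hand": 0,"x": 17,"y": 38,"z": 0,"roll": 0},{"hand": 0,"x": 17,"y": 38,"z": 0,"roll": 0},{"hand": 0,"x": 17,"y": 38,"z": 0,"roll": 0},{"hand": 0,"x": 17,"y": 38,"z": 0,"roll": 0},{"hand": 0,"x": 17,"y": 38,"z": 0,"roll": 0},{"hand": 0,"x": 10,"y": 20,"z": 0,"roll": 0},{"hand": 0,"x": 0,"y": 0,"z": 0,"roll": 0},{"hand": 0,"x": 0,"y": 0,"z": 0,"roll": 0}]}}

```text
time: 2.1
position: [0.5731, 0.0766, 0.3316]
tool_rot: [-2.713, -1.583, 0.002]
ft_force: [0.1, 0.1, -0.5]
grip_width: 0.002
grip_force: 0.0
```

>>> {"method": "send_rows", "body": {"rows": [{"hand": 0,"x": 0,"y": 0,"z": -20,"roll": 0},{"hand": 0,"x": 0,"y": 0,"z": -20,"roll": 0},{"hand": 0,"x": 0,"y": 0,"z": -10,"roll": 0},{"hand": 0,"x": 8.7,"y": -4.9,"z": 0,"roll": 0},{"hand": 0,"x": 8.7,"y": -4.9,"z": 0,"roll": 0},{"hand": 0,"x": 4.4,"y": -2.5,"z": 0,"roll": 0},{"hand": 0,"x": 4.4,"y": -2.5,"z": 0,"roll": 0},{"hand": 0,"x": 4.4,"y": -2.5,"z": 0,"roll": 0},{"hand": 0,"x": 4.4,"y": -2.5,"z": 0,"roll": 0},{"hand": 0,"x": 4.4,"y": -2.5,"z": 0,"roll": 0}]}}

```text
time: 3.1
position: [0.6131, 0.0545, 0.2825]
tool_rot: [2.714, 1.582, 0.0]
ft_force: [0.7, 0.5, -0.2]
grip_width: 0.009
grip_force: 0.2
```

```bash
python3 - <<'E'
from h import *
s=get_image("side");t=get_image("top")
a=cv2.resize(s[120:260,180:335],None,fx=2.6,fy=2.6,interpolation=cv2.INTER_CUBIC);b=cv2.resize(t[120:260,200:340],None,fx=2.6,fy=2.6,interpolation=cv2.INTER_CUBIC)
o=np.hstack([a,b]);print(o.shape);cv2.imwrite("pics/c2.png",o)
E
```

```text
(364, 767, 3)
```

View pics/c2.png

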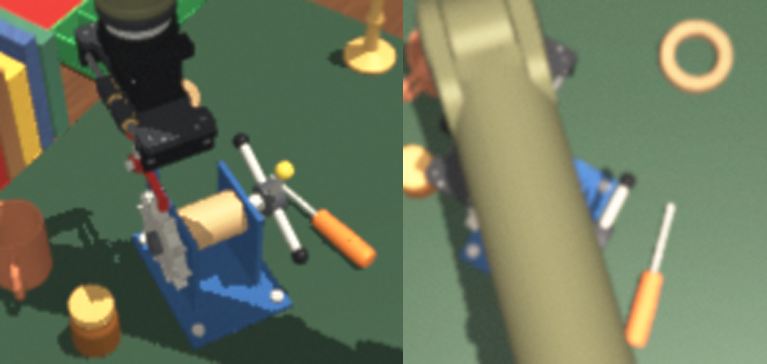

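The gripper covers the red ball, and the lever looks to be in contact (side crop ~(140,160)). I'll keep pushing.

>>> {"method": "send_rows", "body": {"rows": [{"hand": 0,"x": 3.5,"y": -2.0,"z": 0,"roll": 0},{"hand": 0,"x": 3.5,"y": -2.0,"z": 0,"roll": 0},{"hand": 0,"x": 3.5,"y": -2.0,"z": 0,"roll": 0},{"hand": 0,"x": 3.5,"y": -2.0,"z": 0,"roll": 0},{"hand": 0,"x": 3.5,"y": -2.0,"z": 0,"roll": 0},{"hand": 0,"x": 0,"y": 0,"z": 0,"roll": 0}]}}

```text
time: 3.8
position: [0.6308, 0.0437, 0.2821]
tool_rot: [2.715, 1.581, 0.0]
ft_force: [-1.0, 0.2, 0.5]
grip_width: 0.007
grip_force: 0.0
```

>>> {"method": "send_rows", "body": {"rows": [{"hand": 0,"x": -17.4,"y": 9.9,"z": 0,"roll": 0},{"hand": 0,"x": -17.4,"y": 9.9,"z": 0,"roll": 0},{"hand": 0,"x": 0,"y": 0,"z": 25,"roll": 0},{"hand": 0,"x": 0,"y": 0,"z": 25,"roll": 0},{"hand": 0,"x": -34,"y": -20,"z": 0,"roll": 0},{"hand": 0,"x": -34,"y": -20,"z": 0,"roll": 0},{"hand": 0,"x": -34,"y": -20,"z": 0,"roll": 0},{"hand": 0,"x": -34,"y": -20,"z": 0,"roll": 0},{"hand": 0,"x": 0,"y": 0,"z": 0,"roll": 0},{"hand": 0,"x": 0,"y": 0,"z": 0,"roll": 0}]}}

```text
time: 4.8
position: [0.4593, -0.016, 0.3328]
tool_rot: [2.714, 1.579, 0.001]
ft_force: [-0.1, 0.7, 0.8]
grip_width: 0.001
grip_force: 0.0
```

```bash
python3 - <<'E'
from h import *
s=get_image("side");t=get_image("top")
for c in("red","yel"):
    print(c,blobs(s,c,(215,155,305,210)),blobs(t,c,(222,155,290,240)))
a=cv2.resize(s[120:260,180:335],None,fx=2.6,fy=2.6,interpolation=cv2.INTER_CUBIC);b=cv2.resize(t[120:260,200:340],None,fx=2.6,fy=2.6,interpolation=cv2.INTER_CUBIC)
o=np.hstack([a,b]);cv2.imwrite("pics/c3.png",o)
E
```

```text
red [([224, 159, 8, 9, 58], [227.5, 162.9]), ([232, 178, 11, 12, 59], [236.4, 183.1])] [([244, 155, 8, 4, 21], [247.2, 156.6]), ([238, 169, 6, 5, 13], [240.5, 170.7]), ([232, 175, 6, 9, 18], [234.6, 178.8])]
yel [([286, 182, 7, 7, 42], [289.2, 185.1])] []
```

View pics/c3.png

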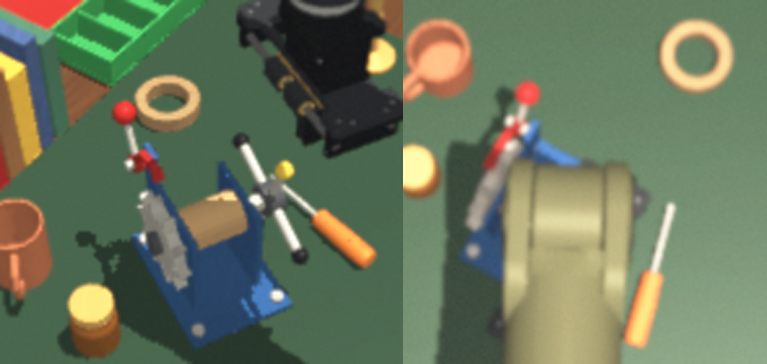

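The pawl is up and stays there: the red ball has moved to side (227.5,163). The yellow tip is unchanged at (289.2,185.1). Next I'll lower behind the spoke and push.

>>> {"method": "send_rows", "body": {"rows": [{"hand": 0,"x": 0,"y": 0,"z": -33,"roll": 0},{"hand": 0,"x": 0,"y": 0,"z": -33,"roll": 0},{"hand": 0,"x": 0,"y": 0,"z": -31,"roll": 0},{"hand": 0,"x": 4.35,"y": -2.45,"z": 0,"roll": 0},{"hand": 0,"x": 4.35,"y": -2.45,"z": 0,"roll": 0},{"hand": 0,"x": 4.35,"y": -2.45,"z": 0,"roll": 0},{"hand": 0,"x": 4.35,"y": -2.45,"z": 0,"roll": 0},{"hand": 0,"x": 4.35,"y": -2.45,"z": 0,"roll": 0},{"hand": 0,"x": 4.35,"y": -2.45,"z": 0,"roll": 0}]}}

```text
time: 5.8
position: [0.486, -0.0304, 0.236]
tool_rot: [-2.714, -1.582, -0.0]
ft_force: [-2.0, 1.2, 1.9]
grip_width: 0.008
grip_force: 1.2
```

>>> {"method": "send_rows", "body": {"rows": [{"hand": 0,"x": 4.35,"y": -2.45,"z": 0,"roll": 0},{"hand": 0,"x": 4.35,"y": -2.45,"z": 0,"roll": 0},{"hand": 0,"x": 4.35,"y": -2.45,"z": 0,"roll": 0},{"hand": 0,"x": 4.35,"y": -2.45,"z": 0,"roll": 0},{"hand": 0,"x": 4.35,"y": -2.45,"z": 0,"roll": 0},{"hand": 0,"x": 0,"y": 0,"z": 0,"roll": 0}]}}

```text
time: 6.4
position: [0.508, -0.0433, 0.2352]
tool_rot: [2.714, 1.581, 0.001]
ft_force: [-0.1, 0.8, -0.1]
grip_width: 0.004
grip_force: 0.0
```

```bash
python3 - <<'E'
from h import *
s=get_image("side");t=get_image("top")
for c in("red","yel"):
    print(c,blobs(s,c,(215,155,305,210)),blobs(t,c,(222,150,290,240)))
a=cv2.resize(s[120:260,180:335],None,fx=2.6,fy=2.6,interpolation=cv2.INTER_CUBIC);b=cv2.resize(t[120:260,200:340],None,fx=2.6,fy=2.6,interpolation=cv2.INTER_CUBIC)
o=np.hstack([a,b]);cv2.imwrite("pics/c4.png",o)
E
```

```text
red [([224, 159, 8, 9, 58], [227.5, 162.9]), ([232, 179, 11, 11, 62], [237.0, 183.6])] [([244, 152, 8, 7, 33], [247.3, 155.3]), ([232, 170, 11, 14, 36], [235.8, 176.9])]
yel [] []
```

View pics/c4.png

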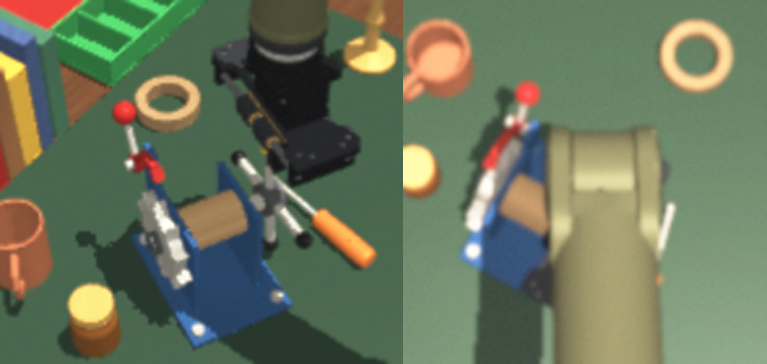

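The wheel has turned part of the way, and the pawl is still up. I'll retreat and measure the tip.

>>> {"method": "send_rows", "body": {"rows": [{"hand": 0,"x": -17.4,"y": 9.8,"z": 0,"roll": 0},{"hand": 0,"x": -17.4,"y": 9.8,"z": 0,"roll": 0},{"hand": 0,"x": 0,"y": 0,"z": 48,"roll": 0},{"hand": 0,"x": 0,"y": 0,"z": 48,"roll": 0},{"hand": 0,"x": 0,"y": 0,"z": 0,"roll": 0},{"hand": 0,"x": 0,"y": 0,"z": 0,"roll": 0}]}}

```text
time: 7.1
position: [0.4731, -0.0232, 0.3326]
tool_rot: [2.712, 1.58, 0.003]
ft_force: [-0.3, 1.1, 0.0]
grip_width: 0.003
grip_force: 0.0
```

```bash
cat >> h.py <<'E'
q=np.radians(-29.5);X=np.array([np.cos(q),np.sin(q),0]);N=np.array([-np.sin(q),np.cos(q),0])
O=np.array([.4946,-.0363,.1731])-X*-.024-N*-.08-[0,0,.174]
def wheel(uv):
    o,d=ray("side",uv);P=O-.08*N;p=o+d*((P-o)@N)/(d@N)-O
    return p@X,p[2],np.arctan2(p@X,p[2]-.1)+np.radians(18)
E
python3 - <<'E'
from h import *
s=get_image("side");b=blobs(s,"yel",(240,150,320,210));print(b,blobs(s,"red",(215,155,305,210)))
print(wheel((289.2,185.1)),[wheel(c) for _,c in b])
E
```

```text
[([280, 173, 7, 7, 41], [283.1, 176.1])] [([224, 159, 8, 9, 58], [227.5, 162.9]), ([232, 178, 11, 12, 56], [236.3, 183.1])]
(np.float64(-0.024796664752720646), np.float64(0.17505376621143096), np.float64(-0.004935760948038936)) [(np.float64(0.012270127872480429), np.float64(0.17708433055276493), np.float64(0.47201292140353013))]
```

The wheel is at about 0.465 rad, so the tip needs about 13 mm more.

>>> {"method": "send_rows", "body": {"rows": [{"hand": 0,"x": 0,"y": 0,"z": -48,"roll": 0},{"hand": 0,"x": 0,"y": 0,"z": -48,"roll": 0},{"hand": 0,"x": 8.7,"y": -4.9,"z": 0,"roll": 0},{"hand": 0,"x": 8.7,"y": -4.9,"z": 0,"roll": 0},{"hand": 0,"x": 8.7,"y": -4.9,"z": 0,"roll": 0},{"hand": 0,"x": 5,"y": -2.8,"z": 0,"roll": 0},{"hand": 0,"x": 5,"y": -2.8,"z": 0,"roll": 0},{"hand": 0,"x": 5,"y": -2.8,"z": 0,"roll": 0},{"hand": 0,"x": 4.7,"y": -2.7,"z": 0,"roll": 0},{"hand": 0,"x": 0,"y": 0,"z": 0,"roll": 0}]}}

```text
time: 8.15
position: [0.519, -0.0492, 0.2354]
tool_rot: [2.714, 1.582, 0.001]
ft_force: [-0.1, 0.1, -0.4]
grip_width: 0.008
grip_force: 0.0
```

>>> {"method": "send_rows", "body": {"rows": [{"hand": 0,"x": -17.4,"y": 9.8,"z": 0,"roll": 0},{"hand": 0,"x": -17.4,"y": 9.8,"z": 0,"roll": 0},{"hand": 0,"x": 0,"y": 0,"z": 48,"roll": 0},{"hand": 0,"x": 0,"y": 0,"z": 48,"roll": 0},{"hand": 0,"x": 0,"y": 0,"z": 0,"roll": 0},{"hand": 0,"x": 0,"y": 0,"z": 0,"roll": 0}]}}

```text
time: 8.75
position: [0.484, -0.0295, 0.3326]
tool_rot: [2.712, 1.58, 0.003]
ft_force: [-0.3, 0.1, -0.1]
grip_width: 0.008
grip_force: 0.0
```

```bash
python3 - <<'E'
from h import *
s=get_image("side");b=blobs(s,"yel",(240,150,320,210));print(b,blobs(s,"red",(215,150,305,210)))
print([wheel(c) for _,c in b])
t=get_image("top");print(blobs(t,"red",(222,140,290,200)))
print(tri((227.5,162.9),(247.3,155.3)))
E
```

```text
[([278, 171, 7, 7, 40], [281.0, 173.8])] [([224, 159, 8, 9, 57], [227.5, 162.9]), ([232, 179, 11, 11, 54], [236.5, 183.3])]
[(np.float64(0.025123809948569786), np.float64(0.174639553188169), np.float64(0.638848573744345))]
[([244, 152, 8, 7, 33], [247.1, 155.4]), ([233, 169, 11, 15, 28], [237.1, 175.6])]
(array([0.66171799, 0.03039591, 0.22417923]), np.float64(0.0017234078607734436))
```

The wheel is at about 0.63 rad. Next I'll go over to the far side of the red ball at (0.662,0.030) and push it back.

>>> {"method": "send_rows", "body": {"rows": [{"hand": 0,"x": 44.8,"y": 6.7,"z": 0,"roll": 0},{"hand": 0,"x": 44.8,"y": 6.7,"z": 0,"roll": 0},{"hand": 0,"x": 44.8,"y": 6.7,"z": 0,"roll": 0},{"hand": 0,"x": 44.8,"y": 6.7,"z": 0,"roll": 0},{"hand": 0,"x": 44.8,"y": 6.7,"z": 0,"roll": 0},{"hand": 0,"x": 0,"y": 0,"z": 0,"roll": 0},{"hand": 0,"x": 0,"y": 0,"z": -25,"roll": 0},{"hand": 0,"x": 0,"y": 0,"z": -25,"roll": 0},{"hand": 0,"x": 0,"y": 0,"z": 0,"roll": 0}]}}

```text
time: 9.75
position: [0.7049, 0.0037, 0.2756]
tool_rot: [-2.71, -1.581, 0.014]
ft_force: [-0.2, -0.9, -0.5]
grip_width: 0.005
grip_force: 0.0
```

>>> {"method": "send_rows", "body": {"rows": [{"hand": 0,"x": -8.7,"y": 4.9,"z": 0,"roll": 0},{"hand": 0,"x": -8.7,"y": 4.9,"z": 0,"roll": 0},{"hand": 0,"x": -4.4,"y": 2.5,"z": 0,"roll": 0},{"hand": 0,"x": -4.4,"y": 2.5,"z": 0,"roll": 0},{"hand": 0,"x": -4.4,"y": 2.5,"z": 0,"roll": 0},{"hand": 0,"x": -4.4,"y": 2.5,"z": 0,"roll": 0},{"hand": 0,"x": -4.4,"y": 2.5,"z": 0,"roll": 0},{"hand": 0,"x": -4.4,"y": 2.5,"z": 0,"roll": 0},{"hand": 0,"x": -4.4,"y": 2.5,"z": 0,"roll": 0},{"hand": 0,"x": 0,"y": 0,"z": 0,"roll": 0}]}}

```text
time: 10.75
position: [0.6587, 0.0323, 0.2813]
tool_rot: [-2.713, -1.583, 0.0]
ft_force: [-0.4, 0.2, -0.6]
grip_width: 0.01
grip_force: 0.0
```

>>> {"method": "send_rows", "body": {"rows": [{"hand": 0,"x": 17.4,"y": -9.8,"z": 0,"roll": 0},{"hand": 0,"x": 17.4,"y": -9.8,"z": 0,"roll": 0},{"hand": 0,"x": 0,"y": 0,"z": 40,"roll": 0},{"hand": 0,"x": 0,"y": 0,"z": 20,"roll": 0},{"hand": 0,"x": -20,"y": -40,"z": 0,"roll": 0},{"hand": 0,"x": -20,"y": -40,"z": 0,"roll": 0},{"hand": 0,"x": -20,"y": -40,"z": 0,"roll": 0},{"hand": 0,"x": -20,"y": -40,"z": 0,"roll": 0},{"hand": 0,"x": -20,"y": -40,"z": 0,"roll": 0},{"hand": 0,"x": 0,"y": 0,"z": 0,"roll": 0}]}}

```text
time: 11.75
position: [0.591, -0.1975, 0.3409]
tool_rot: [2.721, 1.563, -0.007]
ft_force: [0.3, -1.4, -0.0]
grip_width: 0.006
grip_force: 0.0
```

```bash
python3 - <<'E'
from h import *
s=get_image("side");b=blobs(s,"yel",(240,150,320,210));print(b,blobs(s,"red",(215,150,305,210)))
print([wheel(c) for _,c in b])
t=get_image("top");print(blobs(t,"red",(222,140,290,200)))
a=cv2.resize(s[120:260,180:335],None,fx=2.6,fy=2.6,interpolation=cv2.INTER_CUBIC);b=cv2.resize(t[120:260,200:340],None,fx=2.6,fy=2.6,interpolation=cv2.INTER_CUBIC)
cv2.imwrite("pics/c5.png",np.hstack([a,b]))
E
```

```text
[([278, 171, 7, 7, 37], [281.0, 174.0])] [([230, 169, 9, 8, 62], [234.0, 172.6]), ([232, 182, 12, 21, 66], [238.1, 191.5])]
[(np.float64(0.025066120310609855), np.float64(0.17384352542156764), np.float64(0.6414038993486861))]
[([232, 166, 12, 21, 64], [238.0, 172.8])]
```

View pics/c5.png

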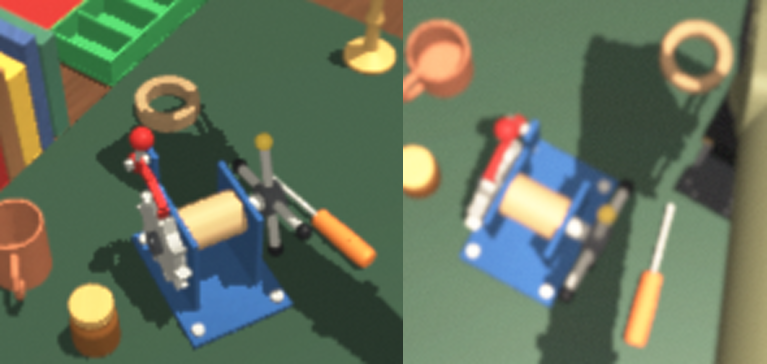

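The red ball is back exactly at its starting pixel (234.0,172.6), so the pawl is fully down. The yellow tip at (281,174) puts the wheel at about 0.64 rad. The robot is clear and everything else stands where it was.

```bash
python3 -c "
from bench import *
print(close_job())"
```

```text
the job is handed in; nothing more can be done
None
```

The winch is back one notch: the last camera check put the wheel at about 0.64 rad and the pawl fully down, with the arm clear and nothing else seen moved, and the job was handed in at about 12 s (no verdict was returned).

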